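# Sweep the spare mounting hardware off the breadboard into the tray

## Robot

A 7-joint arm with a two-finger parallel gripper is mounted at the origin on the work surface. World frame = base frame: x ahead of the robot, y to its left, z up, the work surface at z = 0. Lengths are in m, angles in rad, forces in N, time in s.
With the tool pointing down it reaches from about 0.425 to 0.925 m from the base axis. Payload 6.8 kg.
Tool frame: the origin (TCP) lies on the front face of the gripper's body, between the roots of the fingers; the fingertips stand 73 mm ahead of it and the grasp point (between the pads) lies 54 mm ahead of it (env.nose_length is the distance from the TCP to the fingertips, in m); z points along the fingers, y is the line along which they close (so a half turn about z gives the same grasp; the last joint's range is limited). The gripper opens to 85 mm and grips with 20 to 120 N. Pads are 22 mm wide; open, the fingers measure 114 mm over their backs; the gripper's body (76 mm by 85 mm) begins 54 mm behind the grasp point. The pads swing forward as they close: fully open they stand 13 mm farther back than shut.
Start: joints at [1.125, 0.477, 0.022, 1.555, -0.011, 1.109, -0.083], TCP at [0.224, -0.637, 0.304] pointing down, gripper open.
Joint ranges: [-2.96, 2.96], [-0.34, 2.1], [-1.41, 1.46], [0.24, 2.44], [-1.37, 4.51], [0.17, 1.92], [-2.96, 2.96]. Speed limits (rad/s): [2.39, 2.39, 3.14, 3.14, 3.14, 3.14, 3.14].

## Interface

Orientations are given as a unit quaternion [w, x, y, z].
In Python, from cell import env, kin, camera, calibration, job gives the robot as it stands. The module is installed in compiled form; this text tells all that it offers. Calls block until the motion is done:
- env.reach(position, orientation): joint-space move of the TCP to a pose.
- env.movel(position, velocity=0.15, rot=None, stop_force=None): straight line of the TCP; rot=None keeps the orientation; velocity is the mean speed in m/s. With stop_force (N) it stops when the force on the tool has changed by that much, and returns True; else False.
- env.goto_joints(angles): joint-space move.
- env.grip(opening, f_grip=None): finger opening in m; f_grip is the grip in N (None keeps the last); returns when the fingers have stopped.
- env.dwell(seconds).
- kin.inverse_kinematics(position, orientation): joint angles nearest the present ones, or None.
- env.get_state(): the state.
- camera(name): name is "scene" or "top"; returns (picture, depth): 420x560x3 uint8, blue, green, red; 420x560 float32, m along the optical axis (not along the pixel's ray), 0 where there is no reading.
- calibration(name): a dict with "fx", "fy", "cx", "cy" (pixels), "rvec" (rotation vector, rad) and "tvec" (3), from world to camera coordinates, as OpenCV has them. Camera axes: x right, y down, z forward; pixel columns grow to the right and rows downward; lengths in m; the calibration is good to about 2 mm. A picture is of the moment at which its call begins. calibration takes no time and is no camera call.
A pose or a line that the arm cannot do raises env.PlanningError and nothing moves.
- job.job_done(): hands the job in; it is judged then, once.
The state is a dict: "time": time; "qpos": joint angles; "joint_velocities": joint speeds; "joint_torque": joint torques, N m; "tcp_pos": TCP position; "orientation": TCP orientation; "force": force on the tool from outside, world axes, zero at the start; "torque": the same for the moment, N m; "opening": finger opening in m; "gripper_force": force on a finger pad.
Only numpy, scipy, OpenCV 4.12 (cv2) and the standard library are available. Lean on these libraries where they do the work, as an engineer would, in place of code of your own. Each camera call takes 0.05 s, during which the arm holds its last target. There are 200 camera calls.

## Task

Clear the four loose metal pieces (post collar, brass adapter ring, pedestal foot, aluminium spacer) off the black breadboard: with the fingertips, gently sweep them across the board and over its edge into the empty steel tray beside it. Do not pinch, press down on or lift any of them. Leave the clear chip box, the standing post and the vial where they are, and keep off the lens tray on the other side.

Things in the scene. Friction and masses are not known exactly. Their poses are not given: they have to be found in the camera images.
- board: black optical breadboard, a fixed plate 300 x 300 x 13 mm on rubber feet, with a grid of tapped holes that are looks only (the top is smooth to slide on). Origin: under its middle, at table height; its top face is 25 mm above that. Its x and y axes run along its edges; the two trays stand along its +y and -y edges (150 mm from the middle), which tray on which side varies. It has no raised lip.
- tray: hardware tray: bare, empty, bright sheet-steel tray, fixed on the table with its long side along a side edge of the board (gap 3 to 8 mm). Outside 290 (its x, along the board's edge) x 120 (its y, across) x 20 mm high, walls and floor 2 mm; its rim is 5 mm lower than the board's top. Origin: centre of its underside
- lens_tray: lens tray: blue tray of the same outside size, filled with dark foam and holding eight glass lenses (18 mm high at most, rim 20 mm), fixed along the opposite side edge of the board. Not to be touched, and nothing goes in it. Origin: centre of its underside
- collar_mid (a point): steel post collar: a bright ring 26 mm across with a dark clamp screw and a 13 mm bore, 12 mm high, 35 g. Lies flat and loose on the board, metal on smooth anodised metal, so it slides under a light push and tips over the edge once its centre is past it. This point is its centre, half-way up.
- adapter_mid (a point): brass (gold-coloured) thread-adapter ring, 27 mm across with a 19 mm opening, 9 mm high, 18 g. Lies flat and loose on the board, metal on smooth anodised metal, so it slides under a light push and tips over the edge once its centre is past it. This point is its centre, half-way up.
- foot_mid (a point): stainless pedestal foot: a stepped disc, 32 mm across for its lower 6 mm and 25 mm across above, 10 mm high, 45 g. Lies flat and loose on the board, metal on smooth anodised metal, so it slides under a light push and tips over the edge once its centre is past it. This point is its centre, half-way up.
- spacer_mid (a point): aluminium post spacer: a short cylinder 25 mm across, 15 mm high, 20 g. Lies flat and loose on the board, metal on smooth anodised metal, so it slides under a light push and tips over the edge once its centre is past it. This point is its centre, half-way up.
- chip_box: small clear plastic chip box with a gold chip inside, 25 x 25 x 12 mm, loose, lying among the pieces on the board at least 35 mm (centre to centre, along the board's x) from any of them; stays where it is. Origin: centre of its underside
- post: loose steel optical post standing on the board near its far edge: base disc 25 mm across, 8 mm high, rod 12.7 mm across, 50 mm high in all; stays where it is. Origin: centre of its underside
- vial: small amber glass vial with a black cap, 24 mm across, 45 mm high, standing loose on the board near its far edge; stays where it is. Origin: centre of its underside

How it is judged:
At the end, for the whole second after the job is handed in: The centre of each of the four pieces is inside the steel tray's walls and below 22 mm above the tray's underside (that is, lower than the board's top), all at rest; the chip box, post and vial are within 10 mm of where they began (x of collar_mid in the frame of tray between -0.14 and 0.14 m and y of collar_mid in the frame of tray between -0.055 and 0.055 m and z of collar_mid in the frame of tray between 0 and 0.022 m and linear speed of each of collar, adapter, foot, spacer below 0.03 m/s and x of adapter_mid in the frame of tray between -0.14 and 0.14 m and y of adapter_mid in the frame of tray between -0.055 and 0.055 m and z of adapter_mid in the frame of tray between 0 and 0.022 m and x of foot_mid in the frame of tray between -0.14 and 0.14 m and y of foot_mid in the frame of tray between -0.055 and 0.055 m and z of foot_mid in the frame of tray between 0 and 0.022 m and x of spacer_mid in the frame of tray between -0.14 and 0.14 m and y of spacer_mid in the frame of tray between -0.055 and 0.055 m and z of spacer_mid in the frame of tray between 0 and 0.022 m and distance of each of chip_box, post, vial from where it was at the start of the episode below 0.01 m); the robot touches nothing.
It fails at once if a metal piece is lifted: its centre comes more than 25 mm above the board's top (z of any of collar_mid, adapter_mid, foot_mid, spacer_mid in the frame of board above 0.05 m).
It fails at once if a metal piece is pinched or pressed down on: the fingers bear on it with more than 12 N (contact force between any of collar, adapter, foot, spacer and the fingers above 12 N).
It fails at once if the chip box, post or vial is moved by more than 10 mm or tipped over (distance of any of chip_box, post, vial from where it was at the start of the episode above 0.01 m or angle between any of chip_box, post, vial's own z axis and vertical above 0.3 rad).
It fails at once if the robot bears on the lens tray with more than 2 N (contact force between any of the fingers, the arm and lens_tray above 2 N).
It fails at once if a metal piece falls into the lens tray (contact force between any of collar, adapter, foot, spacer and lens_tray above 0.05 N).
It also fails if it takes over 54 s, if anything falls off the work surface, if the arm or the gripper's body presses on something with over 40 N, if the wrist force passes 120 N, or if a joint passes its speed limit or range.

## Working session

There is one attempt and no reset: what is moved stays moved. The work goes in short steps, each a Python script; the robot and the scene stay as the last script left them, time stands still between calls to the robot, and variables do not carry over. Pictures are saved under pics/ and viewed, at most 10 in all, crops included, and the job is handed in when it is done.

```bash
mkdir -p pics; python3 - <<'E'
from cell import env, kin, camera, calibration, job
import cv2,numpy as np
for n in("top","scene"):
    im,d=camera(n); cv2.imwrite(f"pics/{n}0.png",im); np.save(f"pics/{n}0.npy",d); c=calibration(n); print(n,c)
print(env.get_state(),env.nose_length)
E
```

```text
top {'fx': 421.16630593267604, 'fy': 421.16630593267604, 'cx': 284.49157007732487, 'cy': 209.53916154462544, 'rvec': array([ 2.12341244, -2.13352493,  0.20314512]), 'tvec': array([0.00619152, 0.6024697 , 0.58112917])}
scene {'fx': 385.63271780011894, 'fy': 385.63271780011894, 'cx': 282.9098677600484, 'cy': 214.4843756029147, 'rvec': array([ 1.19854777,  2.41943252, -0.88909794]), 'tvec': array([ 0.33905791, -0.32523523,  1.07643364])}
{'time': 0.1, 'qpos': array([ 1.12491992,  0.47768302,  0.02232405,  1.55637449, -0.01147902,
        1.10932739, -0.08309012]), 'joint_velocities': array([-0.00028976, -0.00142963,  0.00103231, -0.00435065,  0.00093988,
        0.0012193 , -0.00128913]), 'joint_torque': array([ 4.28752508e-03, -5.97756994e+01,  1.61373217e+00, -2.81950450e+01,
        1.28920359e-02,  5.10897866e-03, -5.83513696e-06]), 'tcp_pos': array([ 0.2235465 , -0.63644864,  0.30303632]), 'orientation': array([-8.06767731e-04,  9.85767243e-01,  1.68113804e-01, -2.03833473e-04]), 'force': array([ 0.40636577, -0.697074  , -0.40415413]), 'torque': array([-0.00141126,  0.0435833 ,  0.02575811]), 'gripper_force': 0.0, 'opening': 0.08535908275384713} 0.0726
```

View pics/top0.png

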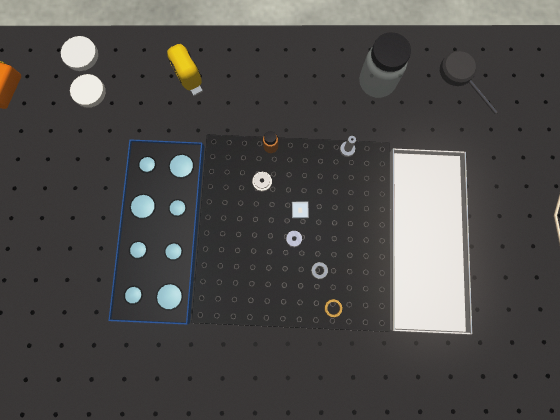

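View pics/scene0.png

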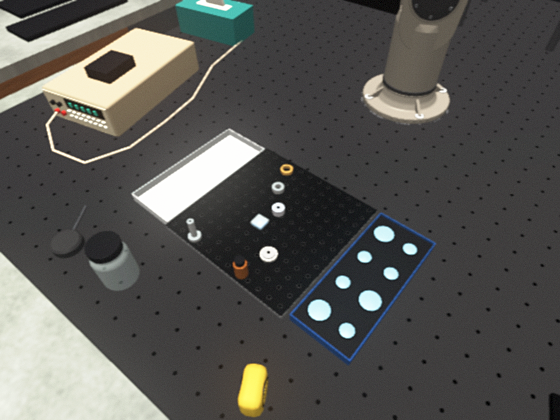

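The top view shows the steel tray on the right at -y (393–470, 150–333) and the lens tray on the left. The pieces are the foot (262,181), spacer (294,238), collar (319,270) and adapter (333,308). The chip box is at (300,209), the post at (348,148) and the vial at (270,141). The scene view agrees with this.

```bash
cat > h.py <<'E'
from cell import env, kin, camera, calibration, job
import cv2,numpy as np
def ray(n,u,v,z):
    c=calibration(n);R=cv2.Rodrigues(c["rvec"])[0];o=-R.T@c["tvec"]
    d=R.T@np.array([(u-c["cx"])/c["fx"],(v-c["cy"])/c["fy"],1]);return o+d*(z-o[2])/d[2]
E
python3 - <<'E'
from h import *
im=cv2.imread("pics/top0.png");hsv=cv2.cvtColor(im,cv2.COLOR_BGR2HSV)
m=((hsv[...,2]>95)|((hsv[...,1]>130)&(hsv[...,2]>70))).astype(np.uint8)*255
m[:, :206]=0;m[:,390:]=0;m[:128]=0;m[325:]=0
cs,_=cv2.findContours(m,cv2.RETR_EXTERNAL,cv2.CHAIN_APPROX_NONE)
for c in cs:
    (u,v),r=cv2.minEnclosingCircle(c)
    if r>4: print(round(u),round(v),round(r,1),ray("top",u,v,.037).round(4))
# tray inside rect
t=(hsv[...,2]>150).astype(np.uint8)*255;t[:,:388]=0;t[:140]=0;t[:,480:]=0;t[345:]=0
c=max(cv2.findContours(t,cv2.RETR_EXTERNAL,cv2.CHAIN_APPROX_NONE)[0],key=cv2.contourArea)
b=cv2.boxPoints(cv2.minAreaRect(c));print([ray("top",*p,.02).round(4)[:2] for p in b])
for p in((206,135),(392,142),(391,331),(190,323)):print("board",p,ray("top",*p,.025).round(4)[:2])
print("vial",ray("top",270,148,.025),"post",ray("top",346,151,.03))
E
```

```text
333 308 9.2 [ 0.4562 -0.0684  0.037 ]
319 270 8.3 [ 0.5125 -0.0491  0.037 ]
294 238 8.2 [ 0.5612 -0.011   0.037 ]
300 209 11.0 [ 0.6059 -0.0209  0.037 ]
262 181 10.1 [0.6516 0.0385 0.037 ]
348 148 7.6 [ 0.7055 -0.0982  0.037 ]
270 143 9.6 [0.7151 0.0258 0.037 ]
[array([ 0.7112, -0.1759]), array([ 0.7108, -0.3045]), array([ 0.4172, -0.2792]), array([ 0.4179, -0.1605])]
board (206, 135) [0.7327 0.1309]
board (392, 142) [ 0.7198 -0.1734]
board (391, 331) [ 0.4214 -0.1564]
board (190, 323) [0.4348 0.1464]
vial [0.7101411  0.02615446 0.025     ] post [ 0.70298481 -0.09676183  0.03      ]
```

```bash
cat >> h.py <<'E'
th=np.deg2rad(-3.1);ex=np.array([np.cos(th),np.sin(th)]);ey=np.array([-np.sin(th),np.cos(th)])
edge=np.mean([np.dot(p,ey) for p in ((.4214,-.1564),(.7198,-.1734))])
def quat(k): a=th/2+np.pi/4+k*np.pi/2; return [0,np.cos(a),np.sin(a),0]
P=dict(adapter=(.4562,-.0684),collar=(.5125,-.0491),spacer=(.5612,-.011),foot=(.6516,.0385))
ZL=.025+.003+.0726; ZH=.19
def lane(n,back=.043,past=.03):
    p=np.array(P[n]);s=p+back*ey;e=p+(edge-past-p@ey)*ey
    return s,e
def sweep(n,q):
    s,e=lane(n)
    env.reach([*s,ZH],q); env.movel([*s,ZL],.12,stop_force=10)
    st=env.get_state();print(n,st["time"],st["tcp_pos"],st["force"])
    print("stopped",env.movel([*e,ZL],.06,stop_force=9))
    st=env.get_state();print(st["time"],st["tcp_pos"],st["force"])
    env.movel([*st["tcp_pos"][:2],ZH],.15)
E
python3 - <<'E'
from h import *
print(edge)
for k in(0,1):
  for n in P:
    for p in lane(n):
      for z in (ZL,ZH):
        r=kin.inverse_kinematics([*p,z],quat(k));print(k,n,p.round(3),None if r is None else np.round(r,2))
q=min((0,1),key=lambda k:abs(kin.inverse_kinematics([*lane("adapter")[0],ZH],quat(k))[6]) )
print(q)
env.grip(.012,20);print(env.get_state()["opening"])
sweep("adapter",quat(q))
im,d=camera("top");cv2.imwrite("pics/t1.png",im)
im,d=camera("scene");cv2.imwrite("pics/s1.png",im)
E
```

```text
-0.13380132624767954
0 adapter [ 0.459 -0.025] [ 0.3   0.49 -0.46  2.18  0.41  0.55 -0.52]
0 adapter [ 0.459 -0.025] [ 0.42  0.34 -0.59  2.13  0.28  0.74 -0.4 ]
0 adapter [ 0.45  -0.188] [ 0.58  0.51 -0.38  2.12  0.34  0.56 -0.1 ]
0 adapter [ 0.45  -0.188] [ 0.63  0.36 -0.43  2.08  0.22  0.75  0.01]
0 collar [ 0.515 -0.006] [ 0.27  0.56 -0.47  2.06  0.43  0.62 -0.55]
0 collar [ 0.515 -0.006] [ 0.35  0.42 -0.56  2.01  0.31  0.8  -0.45]
0 collar [ 0.505 -0.191] [ 0.56  0.57 -0.39  2.    0.36  0.63 -0.13]
0 collar [ 0.505 -0.191] [ 0.6   0.43 -0.44  1.96  0.25  0.8  -0.03]
0 spacer [0.564 0.032] [ 0.21  0.62 -0.49  1.94  0.45  0.69 -0.61]
0 spacer [0.564 0.032] [ 0.28  0.5  -0.58  1.89  0.35  0.85 -0.53]
0 spacer [ 0.551 -0.194] [ 0.54  0.63 -0.4   1.9   0.37  0.69 -0.14]
0 spacer [ 0.551 -0.194] [ 0.57  0.5  -0.44  1.85  0.27  0.85 -0.06]
0 foot [0.654 0.081] [ 0.13  0.74 -0.5   1.7   0.46  0.82 -0.63]
0 foot [0.654 0.081] [ 0.19  0.64 -0.58  1.66  0.41  0.97 -0.59]
0 foot [ 0.639 -0.199] [ 0.48  0.73 -0.4   1.68  0.36  0.8  -0.13]
0 foot [ 0.639 -0.199] [ 0.5   0.62 -0.42  1.64  0.3  
[... 615 characters left out ...]
1  1.03  1.07  2.1 ]
1 spacer [0.564 0.032] [ 0.67  0.76 -1.19  1.87  0.8   1.09  2.26]
1 spacer [ 0.551 -0.194] [ 0.03  0.61  0.26  1.93 -0.25  0.63 -2.74]
1 spacer [ 0.551 -0.194] [ 0.06  0.47  0.22  1.89 -0.14  0.8  -2.84]
1 foot [0.654 0.081] [ 0.52  1.06 -1.2   1.68  1.06  1.19  2.13]
1 foot [0.654 0.081] [ 0.52  0.9  -1.19  1.64  0.88  1.23  2.23]
1 foot [ 0.639 -0.199] [ 0.01  0.71  0.28  1.72 -0.27  0.75 -2.76]
1 foot [ 0.639 -0.199] [ 0.03  0.59  0.25  1.68 -0.18  0.89 -2.84]
0
0.012113697794823061
adapter 4.0417 [ 0.45893753 -0.02539108  0.10103981] [ 0.55890519 -0.61462551  1.26009663]
stopped False
6.9083 [ 0.44972506 -0.18820771  0.1006105 ] [-0.12435197  0.56139576 -0.14170536]
```

View pics/s1.png

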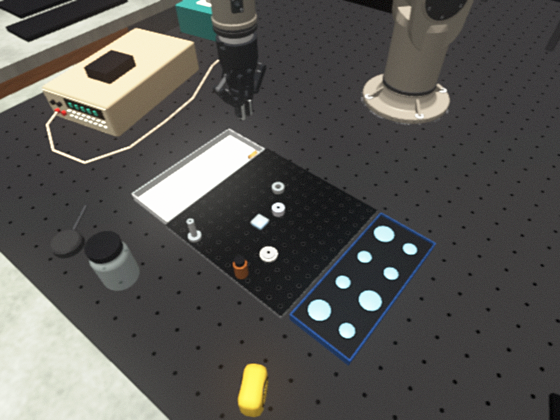

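The adapter has left the board and shows at the tray's near wall, around (252,155). I'll check from the top whether it's fully in.

```bash
python3 - <<'E'
import cv2
im=cv2.imread("pics/t1.png");cv2.imwrite("pics/t1c.png",cv2.resize(im[250:345,370:490],None,fx=5,fy=5,interpolation=cv2.INTER_CUBIC))
E
```

```text
(no output)
```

View pics/t1c.png

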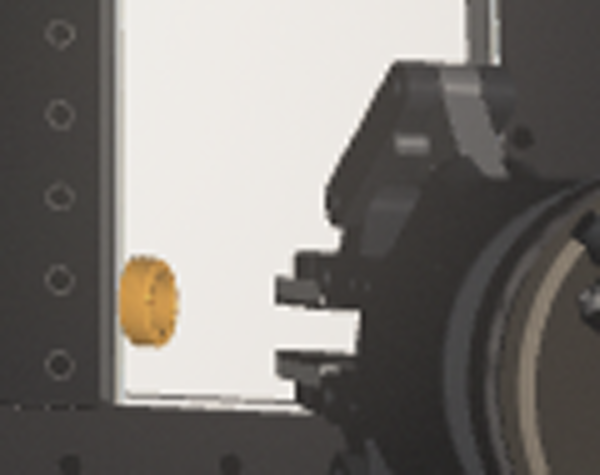

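The adapter is inside the tray, leaning on the inner side of the wall, so its centre is below 22 mm. I'll sweep the others the same way.

```bash
python3 - <<'E'
from h import *
for n in("collar","spacer","foot"): sweep(n,quat(0))
s,e=lane("foot");env.movel([*(e-.05*ey),.25],.2)
im,d=camera("top");cv2.imwrite("pics/t2.png",im)
im,d=camera("scene");cv2.imwrite("pics/s2.png",im[110:310,110:450].repeat(2,0).repeat(2,1));print(env.get_state()["time"])
E
```

```text
collar 9.4417 [ 0.51525577 -0.00623395  0.10111901] [-0.56943874 -0.30366811 -0.48400892]
stopped False
12.6833 [ 0.50482815 -0.19119559  0.10060419] [-0.29398092  0.42398945 -0.38953897]
spacer 15.2417 [0.56402529 0.03197079 0.10120137] [-0.03113662  0.15371478  0.52810694]
stopped False
19.1583 [ 0.55131474 -0.1937703   0.10061407] [ 1.17336286 -0.07612545  0.12761089]
foot 21.925 [0.65443892 0.08166785 0.10128294] [ 0.5325026   0.40231141 -0.28543812]
stopped False
26.75 [ 0.63878363 -0.19851095  0.10060424] [ 0.21720759 -0.5989405  -0.01959124]
28.1417
```

View pics/t2.png

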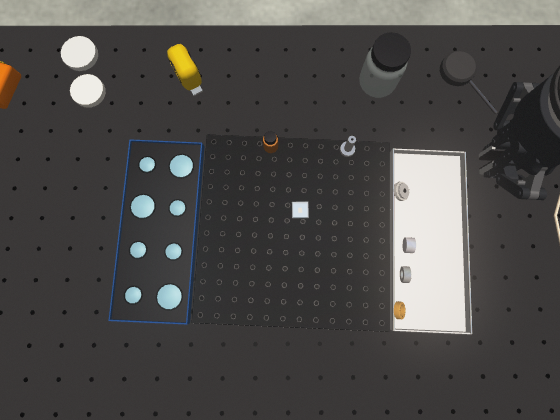

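View pics/s2.png

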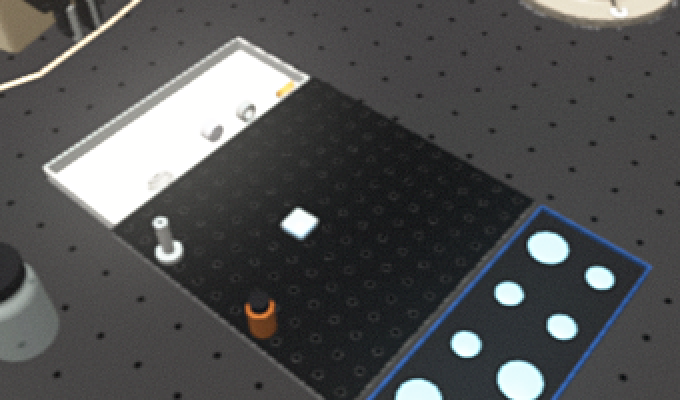

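All four pieces are in the tray: foot (402,191), spacer (409,245), collar (405,274) and adapter (400,309). The chip box, post and vial look unmoved. I'll check heights and that everything is at rest, then hand in.

```bash
python3 - <<'E'
from h import *
env.dwell(1.)
im,d=camera("top");a=cv2.imread("pics/t2.png")
print("diff",[int(np.abs(im[y-14:y+14,394:424].astype(int)-a[y-14:y+14,394:424]).max()) for y in(191,245,274,309)])
c=calibration("top");R=cv2.Rodrigues(c["rvec"])[0]
v,u=np.mgrid[150:335,385:475];Z=d[150:335,385:475]
X=np.stack([(u-c["cx"])/c["fx"]*Z,(v-c["cy"])/c["fy"]*Z,Z],-1)
W=(X-c["tvec"])@R
px=im[150:335,385:475]; 
for n,(cu,cv) in dict(foot=(402,191),spacer=(409,245),collar=(405,274),adapter=(400,309)).items():
    w=W[cv-150-11:cv-150+12,cu-385-8:cu-385+12].reshape(-1,3); k=w[(w[:,2]>.007)&(w@[*ey,0]<edge-.0295)]
    k=w[(w[:,2]>.007)]; yy=k[:,:2]@ey-edge
    print(n,"zmax",k[:,2].max().round(4),"y",yy.min().round(4),yy.max().round(4),"z~far",np.sort(k[:,2])[::20].round(3))
print("floor z",np.median(W[60:150,45:75,2]).round(4),"board edge/wall y",[(round(float(W[70,i,:2]@ey-edge),4),round(float(W[70,i,2]),3)) for i in range(0,16)])
E
```

```text
diff [2, 2, 3, 3]
foot zmax 0.6812 y -0.0302 0.1681 z~far [0.007 0.014 0.016 0.017 0.019 0.02  0.021 0.022 0.022 0.023 0.024 0.025]
spacer zmax 0.6812 y -0.0373 0.1681 z~far [0.008 0.015 0.019 0.02  0.023 0.024 0.025 0.025 0.026 0.027]
collar zmax 0.6812 y -0.0294 0.1681 z~far [0.007 0.014 0.019 0.022 0.024 0.025 0.026 0.027 0.028]
adapter zmax 0.0286 y -0.0258 -0.0032 z~far [0.007 0.01  0.013 0.015 0.018 0.019 0.02  0.021 0.023 0.024 0.025 0.027]
floor z 0.0015 board edge/wall y [(0.0101, 0.024), (0.0083, 0.023), (0.0071, 0.025), (0.0056, 0.025), (0.0038, 0.024), (-0.0033, 0.002), (-0.0026, 0.011), (-0.0035, 0.014), (-0.0033, 0.021), (-0.0057, 0.018), (-0.0116, 0.002), (-0.0134, 0.001), (-0.0153, 0.0), (-0.0173, -0.001), (-0.0186, 0.0), (-0.0193, 0.003)]
```

```bash
python3 -c "
from h import *
print(job.job_done())"
```

```text
the job is handed in; nothing more can be done
None
```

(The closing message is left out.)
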